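# Fasten the keepsake chest's sprung hook

## Task

Fasten the sliding lid of the white bedside chest: take the sprung hook by its red knob, draw it out to its stop and keep it there for a moment, swing it across to the dark stud on the lid, and let the spring ease it in so that it stays hooked tight on the stud. Never let the hook snap back, and leave the jar, mug, book and the other things where they are.

Things in the scene. Friction and masses are not known exactly. Their poses are not given: they have to be found in the camera images.
- chest: White keepsake chest, fixed, 200 (its x) x 300 (its y) x 85 mm high; origin: centre of its underside. Flat top: a white deck on the +y quarter, a wooden lid that slides towards -y over the rest. A sprung hook, turning on a pivot on the deck, hooks over a stud on the lid and so holds the lid shut.
- pivot (a point): The hook's upright pivot axis, level with the chest's top, at chest (50, 115, 85) mm; axes as the chest's. The dark steel stud (8 mm thick, fixed upright on the lid, 22 mm high) is 115 to 116 mm from this axis, anywhere within 16 mm either side of the line from here along the chest's -y. Its place is not reported: see it, or feel for it with the hook.
- hook_swing (a joint): Swing of the hook about the pivot, rad. 0: arm along the chest's -y. Positive: clockwise seen from above, away from the stud towards the chest's -x (near) side. Range -0.2 to 1.3, starts at 0.65 to 1.15; turns easily (0.03 N m) and stays where left. Fastened it reads -0.16 to 0.16: that depends on the stud.
- hook_slide (a joint): How far the bright steel hook with its red knob is drawn out of the dark ribbed barrel, radially away from the pivot, m. 0: sprung in; 0.028: hard stop. The spring pulls back with 3.5 N at 0, 7 N at 0.010, 13.3 N at the stop; damped (40 N per m/s: draw it slowly). Hooked on the stud it rests near 0.010, still under tension.
- knob_top (a point): Centre of the top of the red knob: an upright round post 18 mm thick at the hook's outer end. Top 57 mm above the chest's top; its upper 28 mm stand clear of everything. On the arm's radial line, 138 mm from the pivot axis when sprung in, 166 mm at the stop. Axes turn with the hook: x outward from the pivot, y the way the hook closes, z up.
- hook_throat (a point): Seat of the flat J hook, where the stud's centre rests when hooked: on the radial line, 33 mm inside the knob. Throat 12 mm wide, open to the pivot: shank on the side away from the stud, lip on the stud's side reaching 11 mm back from the cross bar. The lip passes the stud only if the slide is beyond 0.022; then the shank meets the stud and stops the swing, and the hook can be let in.
- cream_jar: White cream jar standing on the chest's lid, 44 mm diameter, 34 mm high, loose; origin at its underside.
- mug: Blue mug, 80 mm diameter, 90 mm high, loose; origin at its underside.
- tablets: Amber tablet jar, 48 mm diameter, 85 mm high, loose; origin at its underside.
- book: Blue book lying flat, 130 x 190 x 24 mm, loose; origin at its underside.
- glasses_case: Black glasses case, 60 x 155 x 36 mm, loose; origin at its underside.
- torch: Silver torch, 28 mm diameter, 120 mm long, lying on the book, loose; origin at the middle of its lowest line.

How it is judged:
By the outcome, as a careful person would: the job done as asked, in the order asked, and still so for the second after the job is handed in, with the robot touching nothing.
It also fails if it takes over 46 s, if anything falls off the work surface, if the arm or the gripper's body presses on something with over 40 N, if the wrist force passes 120 N, or if a joint passes its speed limit or range.

## Robot

A 6-joint arm with a two-finger parallel gripper is mounted at the origin on the work surface. World frame = base frame: x ahead of the robot, y to its left, z up, the work surface at z = 0. Lengths are in m, angles in rad, forces in N, time in s.
With the tool pointing down it reaches from about 0.375 to 0.975 m from the base axis. Payload 3.8 kg.
Tool frame: the origin (TCP) lies at the very end of the fingers, on their centre line; the grasp point (between the pads) lies 19 mm behind it; z points along the fingers, y is the direction in which the jaws open and shut (so a half turn about z gives the same grasp; the last joint's range is limited). The gripper opens to 85 mm and grips with 20 to 120 N. Pads are 22 mm wide; open, the fingers measure 114 mm over their backs; the gripper's body (76 mm by 85 mm) begins 54 mm behind the grasp point. The pads swing forward as they close: fully open they stand 13 mm farther back than shut.
Start: joints at [1.11, 0.264, 1.604, -0, 1.274, -0.037], TCP at [0.278, 0.615, 0.231] pointing down, gripper open.
Joint ranges: [-2.63, 2.63], [-0.94, 2.18], [0.31, 2.57], [-1.31, 4.45], [0, 2.66], [-2.55, 2.55]. Speed limits (rad/s): [2.57, 2.57, 3.14, 3.14, 3.14, 3.14].

## Interface

Orientations are given as a rotation vector (axis times angle).
In Python, from workcell import status, read_camera, camera_info, order gives the robot as it stands.
- The arm moves only by the tool move_arm, never from a script. Its argument "deltas" is a list of rows, each a list of 3 entries, a list of its own where there are three numbers: the turn, a rotation vector about the world's x, y, z as a fraction of full scale, then the shift along the world's x, y, z as a fraction of full scale, then the closure, from -1 (fully open) to 1 (shut), so that 0 is half open. A call has 1 to 20 rows; each row is the pose to reach, as a shift and turn from the pose commanded when the call began; what a row does not reach only later rows make up. Full scale, the value 1, is 0.1 m for a shift and pi/2 rad for a turn. A row lasts 1/8 s, in which the tool goes at most 62.5 mm and 10.7 degrees, less where a joint would pass 70% of its speed; a pose out of reach is approached as far as the arm can. A call with a number of a shift or a turn outside -1 to 1 is refused whole. A call with a gripper value outside its range is refused whole. The fingers move at their own pace and stop on an object; "grip_force" is the grip in N (left out, the last holds). Time passes only in rows, so rows that repeat a pose let the fingers close. It gives the time, the measured TCP pose, the force and the opening at its end, in the units of the state.
- status.read_state(): the state, without advancing time (a new reading comes with each control period).
- read_camera(name): name is "scene" or "top" or "wrist"; returns (picture, depth): 420x560x3 uint8, red, green, blue; 420x560 float32, m along the optical axis (not along the pixel's ray), 0 where there is no reading.
- camera_info(name): a dict with "K" (3x3 intrinsics, pixels), "R" (3x3) and "t" (3): a world point X has camera coordinates R X + t. Camera axes: x right, y down, z forward; pixel columns grow to the right and rows downward; lengths in m; the calibration is good to about 2 mm. The wrist camera is an equidistant fisheye: a pixel r from the principal point sees the ray r / f radians off the axis. A picture is of the moment at which its call begins: read the wrist's pose just before it. camera_info takes no time and is no camera call; for the wrist camera it gives the pose at the moment of the call.
- order.finish_job(): hands the job in, once; it reports no verdict.
The state is a dict: "time": time; "q": joint angles; "joint_vel": joint speeds; "joint_torque": joint torques, N m; "tool_pos": TCP position; "tcp_rot": TCP orientation; "wrist_force": force on the tool from outside, world axes, zero at the start; "torque": the same for the moment, N m; "width": opening from 0.0 (shut) to 1.0 (fully open).
Only numpy, scipy, OpenCV 4.12 (cv2) and the standard library are available. Lean on these libraries where they do the work, as an engineer would, in place of code of your own. Each camera call takes 0.05 s, during which the arm holds its last target. There are 200 camera calls.

## Working session

There is one attempt and no reset: what is moved stays moved. The work goes in short steps, Python scripts to look and compute and a tool call to move; the robot and the scene stay as the last step left them, time stands still between calls to the robot, and variables do not carry over. Pictures are saved under pics/ and viewed, about 8 in all and at most 12, crops included, and the job is handed in when it is done.

Besides the shell and the picture viewer there is one more tool, called after ">>>" by a JSON object that holds its "method" and its "body", one argument or row to a line. move_arm: Moves the arm, as the interface text tells. Its arguments: {"type":"object","properties":{"deltas":{"type":"array","items":{"type":"array"}},"grip_force":{"type":"number"}},"required":["deltas"]}

```bash
mkdir -p pics; ls; python3 - <<'E'
from workcell import status, read_camera, camera_info
import cv2, numpy as np
s=status.read_state(); print({k:np.round(v,3) for k,v in s.items()})
for n in ("top","scene"):
    p,d=read_camera(n); i=camera_info(n); print(n,i)
    np.savez(n+".npz",p=p,d=d,**i); cv2.imwrite(f"pics/{n}0.png",p[...,::-1])
E
```

```text
pics
{'time': np.float64(0.0), 'q': array([ 1.11 ,  0.265,  1.605,  0.   ,  1.274, -0.037]), 'joint_vel': array([ 0.   ,  0.002,  0.001,  0.002, -0.001, -0.   ]), 'joint_torque': array([-2.0000e-03, -5.1513e+01, -3.6731e+01, -0.0000e+00,  1.3000e-02,
        0.0000e+00]), 'tool_pos': array([0.277, 0.615, 0.23 ]), 'tcp_rot': array([-6.610e-01, -3.071e+00,  3.000e-03]), 'wrist_force': array([ 0.708,  0.123, -0.281]), 'torque': array([ 0.012, -0.014, -0.056]), 'width': np.float64(1.001)}
top {'K': array([[412.70556776,   0.        , 279.07541609],
       [  0.        , 412.70556776, 210.76491077],
       [  0.        ,   0.        ,   1.        ]]), 'R': array([[-0.02016037, -0.99971889, -0.0124779 ],
       [-0.99338405,  0.02144078, -0.1128203 ],
       [ 0.11305612,  0.01012085, -0.99353706]]), 't': array([0.00894373, 0.53422627, 1.10014176])}
scene {'K': array([[381.32815006,   0.        , 277.21148788],
       [  0.        , 381.32815006, 217.10578478],
       [  0.        ,   0.        ,   1.        ]]), 'R': array([[ 0.60878399,  0.79300518, -0.02290931],
       [ 0.43507456, -0.35787222, -0.82621886],
       [-0.66339444,  0.49302156, -0.56288326]]), 't': array([-0.32547927, -0.15237557,  1.46647236])}
```

View pics/top0.png

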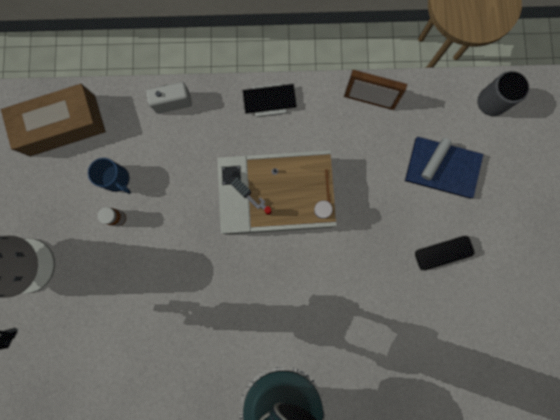

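View pics/scene0.png

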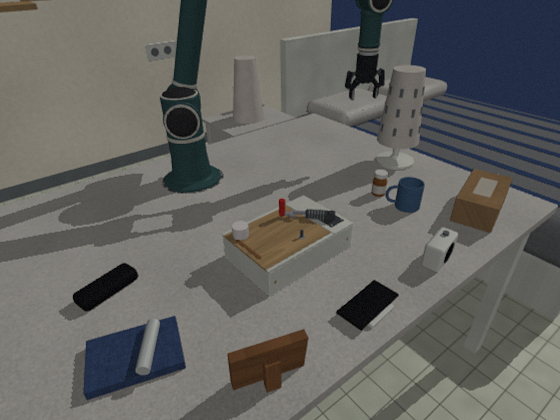

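The top view shows the chest spanning about (218–335, 152–234), with the deck on the left. The red knob is near (267,210), the stud near (277,171), the hook pivot near (231,174) and the jar at (323,209). Next I measure these.

```bash
cat > h.py <<'E'
import numpy as np, cv2
def cloud(f):
    z=np.load(f); p,d,K,R,t=[z[k] for k in ("p","d","K","R","t")]
    v,u=np.mgrid[:420,:560]
    c=np.stack([(u-K[0,2])/K[0,0]*d,(v-K[1,2])/K[1,1]*d,d],-1)
    return p.astype(int),d,(c-t)@R
E
python3 - <<'E'
from h import *
for f in ("top.npz","scene.npz"):
    p,d,X=cloud(f)
    box=np.zeros(d.shape,bool)
    if f[0]=="t": box[140:245,205:350]=1
    else: box[190:295,215:360]=1
    m=box&(d>0)&(abs(X[...,2]-.085)<.008)
    P=X[m]; print(f,m.sum(),"z",np.median(P[:,2]))
    (c,sz,a)=cv2.minAreaRect(P[:,:2].astype(np.float32)*1000); print("rect",c,sz,a)
    r,g,b=p[...,0],p[...,1],p[...,2]
    k=box&(r>110)&(g<60)&(b<60); print("red",k.sum(),np.argwhere(k).mean(0),np.round(np.median(X[k],0),4), "top", np.round(X[k][X[k][:,2]>.13].mean(0),4) if (X[k][:,2]>.13).any() else X[k][:,2].max())
    dk=box&(X[...,2]>.095)&(X[...,2]<.115)
    n,l,st,ce=cv2.connectedComponentsWithStats((box&(X[...,2]>.094)).astype(np.uint8))
    for i in range(1,n):
        if st[i,4]>2: q=X[l==i]; print(st[i],np.round(q.mean(0),4),"zmax",q[:,2].max().round(3))
    n,l,st,ce=cv2.connectedComponentsWithStats((box&(p.sum(2)<170)).astype(np.uint8))
    for i in range(1,n):
        if st[i,4]>2: q=X[l==i]; print("dark",st[i],np.round(np.median(q,0),4),"zmax",q[:,2].max().round(3))
    n=f[:-4]; c=p[135:245,205:345] if n=="top" else p[185:295,215:360]
    cv2.imwrite(f"pics/{n}c.png",cv2.resize(c[...,::-1].astype(np.uint8),None,fx=5,fy=5,interpolation=cv2.INTER_CUBIC))
p,d,X=cloud("scene.npz"); q=X[60:170,380:430].reshape(-1,3); q=q[(q[:,2]>.05)]; print("lamp",np.percentile(q,[2,50,98],axis=0))
E
```

```text
top.npz 7924 z 0.08625503424914116
rect (581.3150634765625, 4.0544586181640625) (201.2127227783203, 300.46746826171875) 2.5964770317077637
red 24 [209.125      266.66666667] [0.5266 0.0264 0.143 ] top [0.5262 0.0266 0.1432]
[274 168   3   4  10] [0.6331 0.0059 0.1063] zmax 0.111
[224 170  48  45 456] [0.5789 0.0827 0.1123] zmax 1.153
[315 201  18  17 244] [ 0.5249 -0.1129  0.132 ] zmax 1.153
dark [223 167  18  18 247] [0.6229 0.1206 0.0905] zmax 1.153
dark [274 170   3   2   5] [0.631  0.0055 0.1045] zmax 0.11
dark [235 182   6   5   9] [0.597  0.1038 0.1062] zmax 0.11
dark [250 184   2   2   3] [0.6    0.0695 0.0869] zmax 0.088
dark [240 186   5   6   8] [0.5854 0.0912 0.1071] zmax 0.111
dark [242 188   5   6   9] [0.5803 0.0857 0.1072] zmax 0.112
dark [244 188   9   9  41] [0.5739 0.0735 0.1052] zmax 0.111
dark [266 203   8  12  47] [0.5225 0.0214 0.1278] zmax 0.148
scene.npz 4479 z 0.08294425483963747
rect (581.3214721679688, 4.5660247802734375) (204.65480041503906, 304.4732971191406) 3.1428990364074707
red 13 [200. 282.] [0.529  0.0251 0.1398] top [0.5284 0.0255 0.1398]
[279 199 
[... 264 characters left out ...]
061 0.0956] zmax 0.692
dark [277 217   2   2   3] [0.5234 0.0116 0.0837] zmax 0.085
dark [309 222   4   2   5] [0.597  0.0692 0.0836] zmax 0.085
dark [300 230   3   7  19] [0.6359 0.0048 0.0942] zmax 0.692
dark [228 238   3   3   5] [ 0.5206 -0.1461  0.0838] zmax 0.085
dark [236 240   4   2   7] [ 0.5409 -0.1346  0.0857] zmax 0.086
dark [239 243   3   3   4] [ 0.5578 -0.1354  0.084 ] zmax 0.085
dark [246 248   4   4   4] [ 0.5896 -0.1343  0.0855] zmax 0.086
dark [255 256   3   2   4] [ 0.623  -0.1315  0.0837] zmax 0.086
dark [357 292   3   3   6] [0.8272 0.023  0.018 ] zmax 0.021
lamp [[0.31682913 0.62209123 0.09275127]
 [0.43646726 0.65136234 0.23375975]
 [0.47750816 0.72527783 0.35777743]]
```

View pics/topc.png

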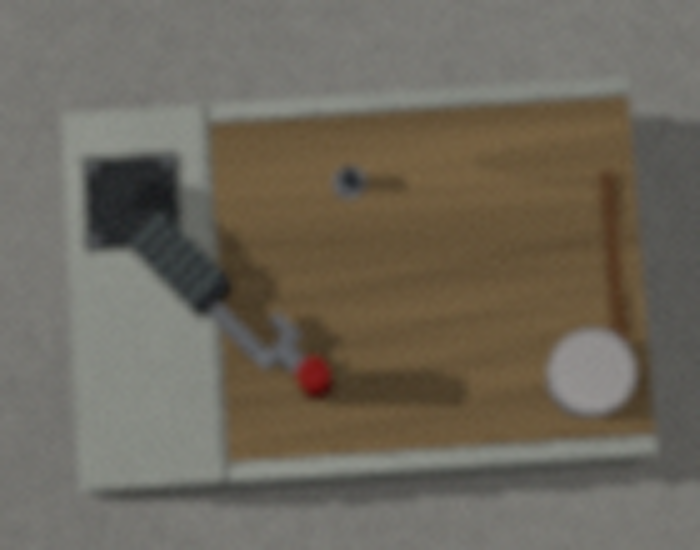

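Fit:
- Chest centre is (581, 4.3) mm with a yaw of about 0.05 rad.
- The pivot is at about (625.4, 121.7).
- The knob is at (527, 26) and 137 mm from the pivot (138 expected), so the swing is about 0.855.
- The stud is 116 mm from the pivot, at a swing of about -0.015.

I go above the knob with the jaws radial.

>>> {"method": "move_arm", "body": {
  "deltas": [
    [[0,0,0],[0.1,-0.33,0],-1],
    [[0,0,0],[0.25,-0.66,0],-0.5],
    [[0,0,0],[0.4,-1,0],0]
  ],
  "grip_force": 40
}}

```text
time: 0.48
tool_pos: [0.3176, 0.514, 0.2305]
tcp_rot: [-0.66, -3.071, 0.002]
wrist_force: [0.3, -1.2, 0.5]
width: 0.604
```

>>> {"method": "move_arm", "body": {
  "deltas": [
    [[0,0,0],[0.14,-0.33,0],0],
    [[0,0,0],[0.28,-0.66,0],0],
    [[0,0,0],[0.42,-1,0],0]
  ]
}}

```text
time: 0.85
tool_pos: [0.3596, 0.4139, 0.2307]
tcp_rot: [-0.66, -3.071, 0.001]
wrist_force: [0.2, 0.1, -0.2]
width: 0.501
```

>>> {"method": "move_arm", "body": {
  "deltas": [
    [[0,0,0],[0.14,-0.33,0],0],
    [[0,0,0],[0.28,-0.66,0],0],
    [[0,0,0],[0.42,-1,0],0]
  ]
}}

```text
time: 1.23
tool_pos: [0.4016, 0.314, 0.2308]
tcp_rot: [-0.66, -3.071, 0.001]
wrist_force: [0.1, -0.3, 0.0]
width: 0.504
```

>>> {"method": "move_arm", "body": {
  "deltas": [
    [[0,0,0],[0.14,-0.33,0],0],
    [[0,0,0],[0.28,-0.66,0],0],
    [[0,0,0],[0.42,-1,0],0]
  ]
}}

```text
time: 1.6
tool_pos: [0.4436, 0.2141, 0.2309]
tcp_rot: [-0.66, -3.071, 0.001]
wrist_force: [-0.4, -0.2, -0.1]
width: 0.501
```

>>> {"method": "move_arm", "body": {
  "deltas": [
    [[0,0,-0.08],[0.14,-0.33,0],0],
    [[0,0,-0.16],[0.28,-0.66,0],0],
    [[0,0,-0.242],[0.42,-1,0],0]
  ]
}}

```text
time: 1.98
tool_pos: [0.4856, 0.1141, 0.2309]
tcp_rot: [-1.235, -2.888, 0.0]
wrist_force: [-0.3, 0.8, 0.0]
width: 0.501
```

>>> {"method": "move_arm", "body": {
  "deltas": [
    [[0,0,0],[0.14,-0.3,-0.1],0],
    [[0,0,0],[0.28,-0.6,-0.2],0],
    [[0,0,0],[0.42,-0.89,-0.4],0],
    [[0,0,0],[0.42,-0.89,-0.4],0],
    [[0,0,0],[0.42,-0.89,-0.4],0]
  ]
}}

```text
time: 2.6
tool_pos: [0.5272, 0.0266, 0.1911]
tcp_rot: [-1.229, -2.89, -0.0]
wrist_force: [0.2, 0.5, 0.7]
width: 0.503
```

```bash
python3 - <<'E'
from workcell import status, read_camera, camera_info
import cv2, numpy as np
i=camera_info("wrist"); p,d=read_camera("wrist"); s=status.read_state()
cv2.imwrite("pics/w1.png",p[...,::-1]); print(i, s["tool_pos"])
K,R,t=i["K"],i["R"],i["t"]
q=p.astype(int); k=(q[...,0]>90)&(q[...,1]<60)&(q[...,2]<60)
n,l,st,ce=cv2.connectedComponentsWithStats(k.astype(np.uint8))
o=-R.T@t
for j in range(1,n):
    if st[j,4]<20: continue
    u,v=np.nonzero(l==j)[::-1]
    x,y=(u-K[0,2]),(v-K[1,2]); r=np.hypot(x,y); th=r/K[0,0]
    ray=np.stack([np.sin(th)*x/r,np.sin(th)*y/r,np.cos(th)],-1)
    X=(ray/ray[:,2:]*d[v,u][:,None]-t)@R
    print(st[j],ce[j],"z",np.percentile(X[:,2],[5,50,95]))
    T=X[X[:,2]>X[:,2].max()-.004]; print("top",len(T),T.mean(0),T.min(0),T.max(0))
E
```

```text
{'K': array([[325.1922621 ,   0.        , 280.07922506],
       [  0.        , 325.1922621 , 208.00342063],
       [  0.        ,   0.        ,   1.        ]]), 'R': array([[ 7.21249034e-01,  6.92675248e-01, -9.11825356e-04],
       [ 6.59675540e-01, -6.86485382e-01,  3.05885604e-01],
       [ 2.11253432e-01, -2.21221205e-01, -9.52067837e-01]]), 't': array([-0.39890167, -0.35532294,  0.23487417])} [0.52741662 0.02691274 0.1915659 ]
[265 198  28  47 899] [279.87319244 223.00333704] z [0.09928485 0.13927329 0.14098674]
top 4 [0.47248733 0.08434446 0.33194059] [0.47248733 0.08434446 0.33194059] [0.47248733 0.08434446 0.33194059]
```

View pics/w1.png

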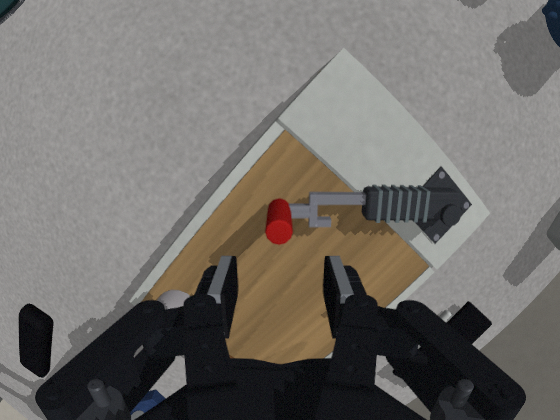

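The wrist view shows the knob at (280,223), level with the middle of the jaws, and the arm running right to the pivot at (455,212). The jaw axis is therefore radial as intended. I take the top's centre more robustly, and the pivot too.

```bash
python3 - <<'E'
from workcell import read_camera, camera_info
import cv2, numpy as np
i=camera_info("wrist"); p,d=read_camera("wrist")
K,R,t=i["K"],i["R"],i["t"]
v,u=np.mgrid[:420,:560]
x,y=(u-K[0,2]),(v-K[1,2]); r=np.hypot(x,y); th=r/K[0,0]
X=(np.stack([np.tan(th)*x/r*d,np.tan(th)*y/r*d,d],-1)-t)@R
q=p.astype(int); k=(q[...,0]>90)&(q[...,1]<60)&(q[...,2]<60)&(abs(X[...,2]-.14)<.003)
T=X[k]; (c,rr)=cv2.minEnclosingCircle((T[:,:2]*1000).astype(np.float32)); print("knob",len(T),T.mean(0),c,rr)
m=np.zeros(k.shape,bool); m[195:232,440:465]=1
print("pivot px",X[212,455], X[200,450:460:3]) 
m=np.zeros(k.shape,bool); m[185:222,365:425]=1; m&=(q.sum(2)<200)&(X[...,2]>.09)&(X[...,2]<.12)
B=X[m]; print("barrel",B.mean(0),B[:,2].max()); f=cv2.fitLine((B[B[:,2]>.1][:,:2]*1000).astype(np.float32),cv2.DIST_L2,0,.01,.01).ravel(); print(f, np.arctan2(f[1],f[0]))
E
```

```text
knob 551 [0.5250587  0.02827827 0.13988386] (525.465087890625, 27.81367301940918) 8.900654792785645
pivot px [0.62490341 0.12746523 0.1106741 ] [[0.61705021 0.13128647 0.10475156]
 [0.61963755 0.13349662 0.10397859]
 [0.62091141 0.13528228 0.10527221]
 [0.63677312 0.1421796  0.08455153]]
barrel [0.58332997 0.09440734 0.10282165] 0.10611433161626478
[  0.7304025    0.68301696 584.1437      93.53847   ] 0.75188524
```

Circle radius 8.9 mm against 9, and the centre agrees to within about 2 mm. I descend to TCP z ≈ 0.116 and close gently.

>>> {"method": "move_arm", "body": {
  "deltas": [
    [[0,0,0],[-0.01,0,-0.25],0],
    [[0,0,0],[-0.01,0.01,-0.5],0],
    [[0,0,0],[-0.01,0.01,-0.75],0],
    [[0,0,0],[-0.01,0.01,-0.75],0]
  ]
}}

```text
time: 3.2
tool_pos: [0.5247, 0.0282, 0.1148]
tcp_rot: [-1.226, -2.889, 0.002]
wrist_force: [-0.7, -0.2, 0.1]
width: 0.502
```

>>> {"method": "move_arm", "body": {
  "deltas": [
    [[0,0,0],[0,0,0],0.2],
    [[0,0,0],[0,0,0],0.4],
    [[0,0,0],[0,0,0],0.55],
    [[0,0,0],[0,0,0],0.7],
    [[0,0,0],[0,0,0],0.85],
    [[0,0,0],[0,0,0],1],
    [[0,0,0],[0,0,0],1],
    [[0,0,0],[0,0,0],1]
  ],
  "grip_force": 40
}}

```text
time: 4.2
tool_pos: [0.5261, 0.0262, 0.1175]
tcp_rot: [-1.229, -2.891, 0.003]
wrist_force: [-4.8, -4.1, 6.8]
width: 0.193
```

Gripped (width 0.193 × 85 ≈ 16 mm). I draw it out slowly along (-0.72, -0.69).

>>> {"method": "move_arm", "body": {
  "deltas": [
    [[0,0,0],[-0.014,-0.014,0],1],
    [[0,0,0],[-0.029,-0.028,0],1],
    [[0,0,0],[-0.043,-0.042,0],1],
    [[0,0,0],[-0.058,-0.055,0],1],
    [[0,0,0],[-0.072,-0.069,0],1],
    [[0,0,0],[-0.086,-0.083,0],1],
    [[0,0,0],[-0.101,-0.097,0],1],
    [[0,0,0],[-0.115,-0.111,0],1],
    [[0,0,0],[-0.13,-0.125,0],1],
    [[0,0,0],[-0.144,-0.139,0],1]
  ],
  "grip_force": 60
}}

```text
time: 5.45
tool_pos: [0.5147, 0.0147, 0.1174]
tcp_rot: [1.228, 2.887, 0.007]
wrist_force: [7.7, 6.4, 1.4]
width: 0.186
```

>>> {"method": "move_arm", "body": {
  "deltas": [
    [[0,0,0],[-0.014,-0.014,0],1],
    [[0,0,0],[-0.029,-0.028,0],1],
    [[0,0,0],[-0.043,-0.042,0],1],
    [[0,0,0],[-0.058,-0.055,0],1],
    [[0,0,0],[-0.072,-0.069,0],1],
    [[0,0,0],[-0.072,-0.069,0],1]
  ]
}}

```text
time: 6.2
tool_pos: [0.5082, 0.0083, 0.1174]
tcp_rot: [1.228, 2.886, 0.009]
wrist_force: [7.3, 8.6, -0.9]
width: 0.189
```

>>> {"method": "move_arm", "body": {
  "deltas": [
    [[0,0,0],[-0.014,-0.014,0],1],
    [[0,0,0],[-0.029,-0.028,0],1],
    [[0,0,0],[-0.029,-0.028,0],1]
  ]
}}

```text
time: 6.58
tool_pos: [0.506, 0.006, 0.1175]
tcp_rot: [1.228, 2.885, 0.012]
wrist_force: [10.4, 10.1, -1.8]
width: 0.19
```

>>> {"method": "move_arm", "body": {
  "deltas": [
    [[0,0,0],[-0.014,-0.014,0],1],
    [[0,0,0],[-0.014,-0.014,0],1]
  ]
}}

```text
time: 6.82
tool_pos: [0.506, 0.0058, 0.1176]
tcp_rot: [1.228, 2.882, 0.017]
wrist_force: [15.5, 15.0, -5.3]
width: 0.19
```

At the stop: the force jumped to 21 N with no more travel. I hold for a second while a script works out the arc.

>>> {"method": "move_arm", "body": {
  "deltas": [
    [[0,0,0],[0,0,0],1],
    [[0,0,0],[0,0,0],1],
    [[0,0,0],[0,0,0],1],
    [[0,0,0],[0,0,0],1],
    [[0,0,0],[0.003,0.003,0],1],
    [[0,0,0],[0.005,0.005,0],1],
    [[0,0,0],[0.007,0.007,0],1],
    [[0,0,0],[0.007,0.007,0],1]
  ]
}}

```text
time: 7.82
tool_pos: [0.5061, 0.0059, 0.1176]
tcp_rot: [1.228, 2.884, 0.014]
wrist_force: [12.5, 12.7, -3.6]
width: 0.187
```

```bash
cat > arc.py <<'E'
import sys, json, numpy as np
# deg start, deg end, rows, R start, R end
def rows(a0,a1,n,r0,r1):
    o=[]
    f=lambda a,r:r/100*np.array([np.cos(np.radians(a)),np.sin(np.radians(a))])
    for k in range(1,n+1):
        a=a0+(a1-a0)*k/n; d=f(a,r0+(r1-r0)*k/n)-f(a0,r0)
        o.append([[0,0,round((a-a0)/90,3)],[*map(lambda z:round(float(z),3),d),0],1])
    print(json.dumps(o))
rows(*map(float,sys.argv[1:3]),int(sys.argv[3]),*map(float,sys.argv[4:6]))
E
python3 arc.py -135.85 -111.85 12 171.2 171.2; python3 arc.py -111.85 -89.85 11 171.2 171.2
```

```text
[[[0, 0, 0.022], [0.042, -0.042, 0], 1], [[0, 0, 0.044], [0.086, -0.083, 0], 1], [[0, 0, 0.067], [0.131, -0.122, 0], 1], [[0, 0, 0.089], [0.178, -0.159, 0], 1], [[0, 0, 0.111], [0.226, -0.195, 0], 1], [[0, 0, 0.133], [0.275, -0.229, 0], 1], [[0, 0, 0.156], [0.325, -0.262, 0], 1], [[0, 0, 0.178], [0.376, -0.292, 0], 1], [[0, 0, 0.2], [0.429, -0.321, 0], 1], [[0, 0, 0.222], [0.482, -0.348, 0], 1], [[0, 0, 0.244], [0.536, -0.373, 0], 1], [[0, 0, 0.267], [0.591, -0.397, 0], 1]]
[[[0, 0, 0.022], [0.056, -0.021, 0], 1], [[0, 0, 0.044], [0.112, -0.041, 0], 1], [[0, 0, 0.067], [0.17, -0.058, 0], 1], [[0, 0, 0.089], [0.227, -0.073, 0], 1], [[0, 0, 0.111], [0.286, -0.087, 0], 1], [[0, 0, 0.133], [0.344, -0.098, 0], 1], [[0, 0, 0.156], [0.403, -0.107, 0], 1], [[0, 0, 0.178], [0.463, -0.114, 0], 1], [[0, 0, 0.2], [0.522, -0.119, 0], 1], [[0, 0, 0.222], [0.582, -0.122, 0], 1], [[0, 0, 0.244], [0.642, -0.123, 0], 1]]
```

Force 18 N, still on the stop. Now the swing.

>>> {"method": "move_arm", "body": {
  "deltas": [
    [[0,0,0.022],[0.042,-0.042,0],1],
    [[0,0,0.044],[0.086,-0.083,0],1],
    [[0,0,0.067],[0.131,-0.122,0],1],
    [[0,0,0.089],[0.178,-0.159,0],1],
    [[0,0,0.111],[0.226,-0.195,0],1],
    [[0,0,0.133],[0.275,-0.229,0],1],
    [[0,0,0.156],[0.325,-0.262,0],1],
    [[0,0,0.178],[0.376,-0.292,0],1],
    [[0,0,0.2],[0.429,-0.321,0],1],
    [[0,0,0.222],[0.482,-0.348,0],1],
    [[0,0,0.244],[0.536,-0.373,0],1],
    [[0,0,0.267],[0.591,-0.397,0],1]
  ]
}}

```text
time: 9.32
tool_pos: [0.563, -0.0325, 0.1171]
tcp_rot: [0.6, 3.08, 0.013]
wrist_force: [7.2, 16.9, 1.1]
width: 0.186
```

Radius 166.3 and force 18 N, purely radial. Continue.

>>> {"method": "move_arm", "body": {
  "deltas": [
    [[0,0,0.022],[0.056,-0.021,0],1],
    [[0,0,0.044],[0.112,-0.041,0],1],
    [[0,0,0.067],[0.17,-0.058,0],1],
    [[0,0,0.089],[0.227,-0.073,0],1],
    [[0,0,0.111],[0.286,-0.087,0],1],
    [[0,0,0.133],[0.344,-0.098,0],1],
    [[0,0,0.156],[0.403,-0.107,0],1],
    [[0,0,0.178],[0.463,-0.114,0],1],
    [[0,0,0.2],[0.522,-0.119,0],1],
    [[0,0,0.222],[0.582,-0.122,0],1],
    [[0,0,0.244],[0.642,-0.123,0],1]
  ]
}}

```text
time: 10.7
tool_pos: [0.6249, -0.0445, 0.1169]
tcp_rot: [-0.001, -3.141, -0.011]
wrist_force: [-0.2, 14.7, 6.4]
width: 0.186
```

```bash
python3 arc.py -89.85 -85.85 8 171.2 171.2;python3 - <<'E'
from workcell import status, read_camera, camera_info
import cv2, numpy as np
i=camera_info("wrist"); p,d=read_camera("wrist"); s=status.read_state(); print(s["tool_pos"],s["wrist_force"])
cv2.imwrite("pics/w2.png",cv2.resize(p[150:290,200:480,::-1],None,fx=2.8,fy=2.8,interpolation=cv2.INTER_CUBIC))
E
```

```text
[[[0, 0, 0.006], [0.015, 0.0, 0], 1], [[0, 0, 0.011], [0.03, 0.0, 0], 1], [[0, 0, 0.017], [0.045, 0.001, 0], 1], [[0, 0, 0.022], [0.06, 0.001, 0], 1], [[0, 0, 0.028], [0.075, 0.002, 0], 1], [[0, 0, 0.033], [0.09, 0.003, 0], 1], [[0, 0, 0.039], [0.105, 0.003, 0], 1], [[0, 0, 0.044], [0.119, 0.004, 0], 1]]
[ 0.6255335  -0.0445576   0.11691208] [ 1.13171501 14.97231431  5.64215714]
```

View pics/w2.png

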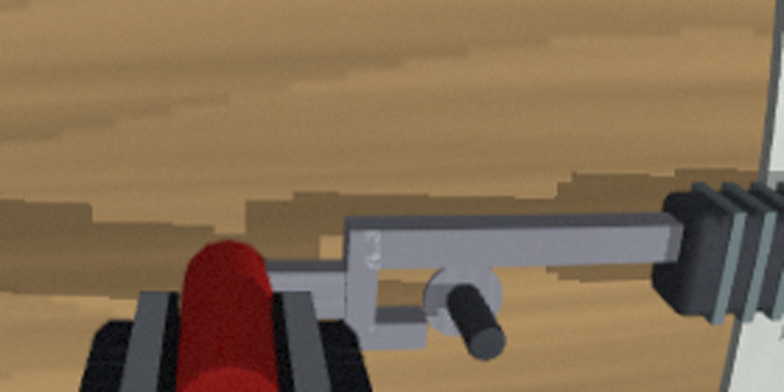

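The wrist crop shows the lip tip at (425,330), clear of the stud (shaft from (465,295) to (487,340)). The stud still has to come in towards the shank, whose edge is at y≈265, roughly 5° more. I feel forward slowly.

>>> {"method": "move_arm", "body": {
  "deltas": [
    [[0,0,0.006],[0.015,0.0,0],1],
    [[0,0,0.011],[0.03,0.0,0],1],
    [[0,0,0.017],[0.045,0.001,0],1],
    [[0,0,0.022],[0.06,0.001,0],1],
    [[0,0,0.028],[0.075,0.002,0],1],
    [[0,0,0.033],[0.09,0.003,0],1],
    [[0,0,0.039],[0.105,0.003,0],1],
    [[0,0,0.044],[0.119,0.004,0],1]
  ]
}}

```text
time: 11.75
tool_pos: [0.6362, -0.0442, 0.1168]
tcp_rot: [0.106, -3.139, -0.011]
wrist_force: [-0.7, 12.8, 6.5]
width: 0.183
```

```bash
python3 arc.py -85.85 -82.85 6 171.2 171.2
```

```text
[[[0, 0, 0.006], [0.015, 0.001, 0], 1], [[0, 0, 0.011], [0.03, 0.002, 0], 1], [[0, 0, 0.017], [0.045, 0.004, 0], 1], [[0, 0, 0.022], [0.06, 0.005, 0], 1], [[0, 0, 0.028], [0.074, 0.007, 0], 1], [[0, 0, 0.033], [0.089, 0.009, 0], 1]]
```

>>> {"method": "move_arm", "body": {
  "deltas": [
    [[0,0,0.006],[0.015,0.001,0],1],
    [[0,0,0.011],[0.03,0.002,0],1],
    [[0,0,0.011],[0.03,0.002,0],1]
  ]
}}

```text
time: 12.12
tool_pos: [0.6392, -0.044, 0.1168]
tcp_rot: [0.133, -3.138, -0.011]
wrist_force: [-2.0, 14.0, 7.6]
width: 0.19
```

>>> {"method": "move_arm", "body": {
  "deltas": [
    [[0,0,0.006],[0.015,0.002,0],1],
    [[0,0,0.006],[0.015,0.002,0],1]
  ]
}}

```text
time: 12.38
tool_pos: [0.6402, -0.0439, 0.1168]
tcp_rot: [0.148, -3.136, -0.011]
wrist_force: [-2.8, 14.1, 8.1]
width: 0.189
```

>>> {"method": "move_arm", "body": {
  "deltas": [
    [[0,0,0.006],[0.015,0.002,0],1],
    [[0,0,0.006],[0.015,0.002,0],1]
  ]
}}

```text
time: 12.62
tool_pos: [0.6407, -0.0438, 0.1166]
tcp_rot: [0.162, -3.133, -0.011]
wrist_force: [-4.8, 12.5, 8.9]
width: 0.186
```

>>> {"method": "move_arm", "body": {
  "deltas": [
    [[0,0,0.006],[0.015,0.002,0],1],
    [[0,0,0.006],[0.015,0.002,0],1]
  ]
}}

```text
time: 12.88
tool_pos: [0.6412, -0.0437, 0.1166]
tcp_rot: [0.177, -3.13, -0.011]
wrist_force: [-6.9, 12.4, 11.1]
width: 0.192
```

```bash
python3 - <<'E'
from workcell import status, read_camera, camera_info
import cv2, numpy as np
p,d=read_camera("wrist"); s=status.read_state(); print(s["tool_pos"],s["wrist_force"])
cv2.imwrite("pics/w3.png",cv2.resize(p[150:290,200:480,::-1],None,fx=2.8,fy=2.8,interpolation=cv2.INTER_CUBIC))
E
```

```text
[ 0.64116238 -0.04374219  0.11657199] [-7.21011911 12.16017751 10.86682049]
```

View pics/w3.png

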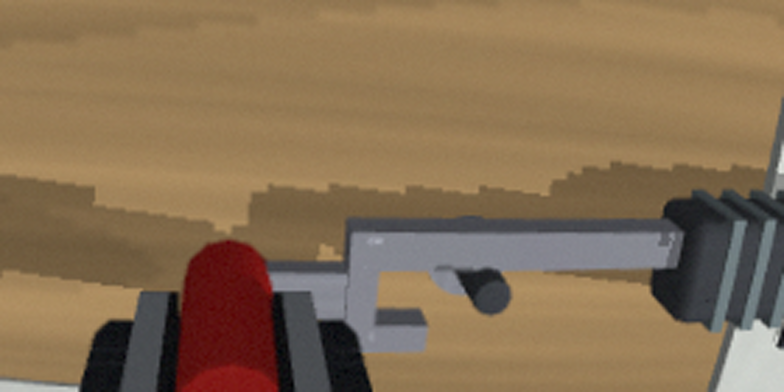

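The stud (490,295) is now against the shank's lower edge and inside the lip line, and the tangential force has built to about 6 N. The shank has stopped on the stud, so I ease the hook in slowly.

>>> {"method": "move_arm", "body": {
  "deltas": [
    [[0,0,0],[-0.003,0.015,0],1],
    [[0,0,0],[-0.006,0.03,0],1],
    [[0,0,0],[-0.009,0.045,0],1],
    [[0,0,0],[-0.012,0.06,0],1],
    [[0,0,0],[-0.015,0.075,0],1],
    [[0,0,0],[-0.018,0.09,0],1],
    [[0,0,0],[-0.02,0.105,0],1],
    [[0,0,0],[-0.022,0.12,0],1]
  ]
}}

```text
time: 13.92
tool_pos: [0.6401, -0.0353, 0.117]
tcp_rot: [0.177, -3.133, -0.002]
wrist_force: [-5.1, 2.3, 9.8]
width: 0.183
```

The force dropped earlier than expected: 2.8 N at slide ≈0.0195, where the spring should give about 10 N. I look before going on.

```bash
python3 - <<'E'
from workcell import status, read_camera, camera_info
import cv2, numpy as np
p,d=read_camera("wrist"); s=status.read_state(); print(s["tool_pos"],s["wrist_force"],s["torque"])
cv2.imwrite("pics/w4.png",cv2.resize(p[150:290,200:480,::-1],None,fx=2.8,fy=2.8,interpolation=cv2.INTER_CUBIC))
E
```

```text
[ 0.64010184 -0.03500818  0.11697882] [-5.86262488  3.65433136  9.98990282] [ 0.74751938  0.80135961 -0.26174518]
```

View pics/w4.png

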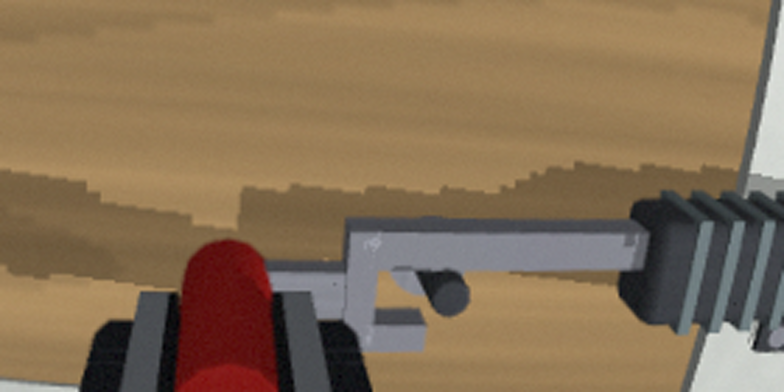

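The stud is inside the throat between shank (y≈268) and lip (y≈310), and not on the lip's tip, so the missing force is shank friction. I ease on and relax the sideways push.

>>> {"method": "move_arm", "body": {
  "deltas": [
    [[0,0,0],[-0.005,0.01,0],1],
    [[0,0,0],[-0.01,0.02,0],1],
    [[0,0,0],[-0.013,0.032,0],1],
    [[0,0,0],[-0.016,0.044,0],1],
    [[0,0,0],[-0.018,0.055,0],1]
  ]
}}

```text
time: 14.6
tool_pos: [0.6393, -0.0295, 0.1171]
tcp_rot: [0.177, -3.135, -0.002]
wrist_force: [-2.3, 3.9, 8.1]
width: 0.185
```

>>> {"method": "move_arm", "body": {
  "deltas": [
    [[0,0,0],[-0.003,0.012,0],1],
    [[0,0,0],[-0.005,0.024,0],1],
    [[0,0,0],[-0.008,0.036,0],1],
    [[0,0,0],[-0.008,0.036,0],1]
  ]
}}

```text
time: 15.1
tool_pos: [0.6388, -0.0258, 0.1172]
tcp_rot: [0.177, -3.136, -0.003]
wrist_force: [-1.5, 4.3, 7.5]
width: 0.187
```

>>> {"method": "move_arm", "body": {
  "deltas": [
    [[0,0,0],[-0.002,0.01,0],1],
    [[0,0,0],[-0.004,0.02,0],1],
    [[0,0,0],[-0.004,0.02,0],1]
  ]
}}

```text
time: 15.48
tool_pos: [0.6388, -0.0252, 0.1173]
tcp_rot: [0.177, -3.136, 0.001]
wrist_force: [-1.3, -0.1, 6.7]
width: 0.187
```

The force fell to about zero after only 0.6 mm, so the stud carries the spring and the hook is seated. I release slowly and look before leaving.

>>> {"method": "move_arm", "body": {
  "deltas": [
    [[0,0,0],[0,0,0],0.6],
    [[0,0,0],[0,0,0],0.4],
    [[0,0,0],[0,0,0],0.2],
    [[0,0,0],[0,0,0],0],
    [[0,0,0],[0,0,0],0],
    [[0,0,0],[0,0,0.1],0],
    [[0,0,0],[0,0,0.25],0],
    [[0,0,0],[0,0,0.5],0],
    [[0,0,0],[0,0,0.75],0],
    [[0,0,0],[0,0,1],0],
    [[0,0,0],[0,0,1],0]
  ]
}}

```text
time: 16.85
tool_pos: [0.6412, -0.0249, 0.2207]
tcp_rot: [-0.178, 3.129, -0.002]
wrist_force: [0.5, 0.2, -0.8]
width: 0.501
```

```bash
python3 - <<'E'
from workcell import status, read_camera, camera_info
from h import *
p,d=read_camera("wrist"); s=status.read_state(); print(s["tool_pos"],s["wrist_force"])
a=cv2.resize(p[130:290,160:480,::-1],None,fx=2.4,fy=2.4,interpolation=cv2.INTER_CUBIC)
old=np.load("top.npz")
p,d=read_camera("top"); i=camera_info("top"); np.savez("top2.npz",p=p,d=d,**i)
r,_=read_camera("scene")
cv2.imwrite("pics/f.png",np.vstack([a,cv2.resize(r[180:300,200:400,::-1],None,fx=1.8,fy=1.8)[:210].copy() if 0 else cv2.copyMakeBorder(cv2.resize(r[185:275,215:360,::-1],None,fx=2.3,fy=2.3),0,0,0,a.shape[1]-333,cv2.BORDER_CONSTANT)]))
i=camera_info("wrist"); print(i["R"].shape)
E
```

```text
[ 0.64001324 -0.02479147  0.21849158] [-0.52488117 -0.16665669 -0.46536468]Traceback (most recent call last):
  File "<stdin>", line 8, in <module>
    return _nx.concatenate(arrs, 0, dtype=dtype, casting=casting)
           ~~~~~~~~~~~~~~~^^^^^^^^^^^^^^^^^^^^^^^^^^^^^^^^^^^^^^^
ValueError: all the input array dimensions except for the concatenation axis must match exactly, but along dimension 1, the array at index 0 has size 768 and the array at index 1 has size 769
```

```bash
python3 - <<'E'
from workcell import read_camera, camera_info
from h import *
i=camera_info("wrist"); p,d=read_camera("wrist"); K,R,t=i["K"],i["R"],i["t"]
v,u=np.mgrid[:420,:560]; x,y=u-K[0,2],v-K[1,2]; r=np.hypot(x,y); th=r/K[0,0]
X=(np.stack([np.tan(th)*x/r*d,np.tan(th)*y/r*d,d],-1)-t)@R
q=p.astype(int); k=(q[...,0]>90)&(q[...,1]<60)&(q[...,2]<60)&(abs(X[...,2]-.14)<.004)
T=X[k]; print("knob",len(T),T.mean(0), cv2.minEnclosingCircle((T[:,:2]*1000).astype(np.float32)), "dist to pivot",np.hypot(*(T.mean(0)[:2]-[.6254,.1217])))
a=p[130:290,160:480,::-1]; cv2.imwrite("pics/f.png",cv2.resize(a,None,fx=2.4,fy=2.4,interpolation=cv2.INTER_CUBIC))
p0=np.load("top.npz")["p"].astype(int); p1=np.load("top2.npz")["p"].astype(int)
for n,(a,b,c,e) in dict(jar=(198,220,312,335),mug=(155,197,85,135),tab=(203,230,95,128),book=(130,200,400,490),case=(230,275,410,480)).items():
    print(n,abs(p0-p1)[a:b,c:e].mean().round(1))
E
```

```text
knob 435 [ 0.63677576 -0.02397791  0.13979945] ((637.4783935546875, -23.804548263549805), 8.699322700500488) dist to pivot 0.14612139584495043
jar 52.4
mug 13.4
tab 18.4
book 13.5
case 13.9
```

View pics/f.png

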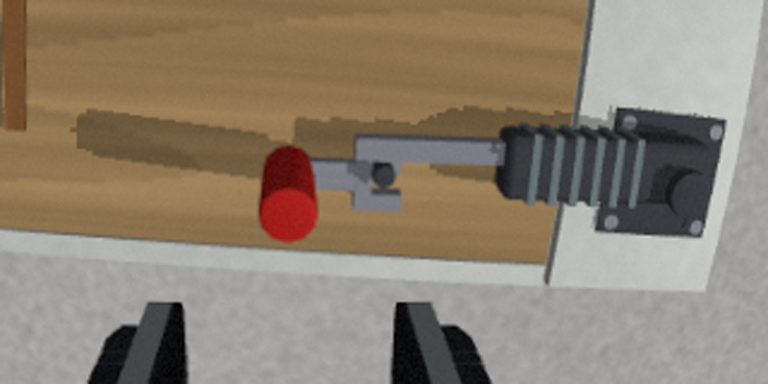

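The stud at (384,174) sits in the throat of the J, and the knob is 146–148 mm from the pivot, so the hook is tight. The jar's difference in the top view is probably the arm above it, so I check the jar from the scene camera.

```bash
python3 - <<'E'
from workcell import read_camera, order, status
from h import *
p,d=read_camera("scene"); z=np.load("scene.npz"); np.savez("scene2.npz",p=p,d=d,K=z["K"],R=z["R"],t=z["t"])
for f in ("scene.npz","scene2.npz"):
    q,dd,X=cloud(f); m=np.zeros(dd.shape,bool); m[218:242,228:252]=1; m&=(X[...,2]>.1)&(X[...,2]<.13)
    print(f,m.sum(),X[m].mean(0).round(4))
print("diff jar",abs(p.astype(int)-z["p"])[220:240,230:250].mean(), status.read_state()["time"])
E
```

```text
scene.npz 209 [ 0.5337 -0.1182  0.1131]
scene2.npz 210 [ 0.5339 -0.1182  0.1134]
diff jar 5.8575 17.1
```

The jar hasn't moved (0.2 mm, within noise). Handing in.

```bash
python3 -c "
from workcell import order; print(order.finish_job())"
```

```text
the job is handed in; nothing more can be done
None
```

The lid is fastened: the hook is on the stud, and I handed the job in at about 17 s of the 46 s allowed.

I gripped the knob with the jaws in line with the arm and drew it out to its stop. There the force rose to about 21 N with no further travel. I held it about a second, swung it across at full draw until the shank met the stud, then eased it in under grip and released it.

**Last checks**
- **Seating:** the hand force fell to about zero before I let go, so the stud was carrying the spring. The last wrist picture shows the stud in the hook's throat. The knob was about 146 mm from the pivot, so the slide is about 8 mm by camera. The arm's own position gave about 9–10 mm, and 10 mm was expected; I put the gap down to measuring error.
- **Easing in:** the hand force dropped early, to about 3 N where the spring should give about 10 N. A picture showed the stud properly inside the throat, so I took it as friction and carried on; it then seated normally.
- **Other things:** the top-camera comparison flagged the jar, probably because the arm was above it. The scene camera showed it unmoved (within 0.2 mm). For the mug, tablets, book and glasses case I only compared brightness in the top view, and the differences were low. I did not check the torch separately; it lies within the book's patch.
- **Robot:** the gripper was open and about 8 cm above the knob, touching nothing, when I handed in.

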